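# Load the pallet into the gauging gate

### The arm

A 7-joint arm with a two-finger parallel gripper is mounted at the origin on the work surface. World frame = base frame: x ahead of the robot, y to its left, z up, the work surface at z = 0. Lengths are in m, angles in rad, forces in N, time in s.
With the tool pointing down it reaches from about 0.425 to 0.875 m from the base axis. Payload 4.7 kg.
Tool frame: the origin (TCP) lies midway between the tips of the shut fingers; the grasp point (between the pads) lies 19 mm behind it; z points along the fingers, y is the line along which they close (so a half turn about z gives the same grasp; the last joint's range is limited). The gripper opens to 87 mm and grips with 3 to 60 N. Pads are 19 mm wide; open, the fingers measure 117 mm over their backs; the gripper's body (75 mm by 190 mm) begins 51 mm behind the grasp point.
Start: joints at [1.195, 0.321, -0.07, 1.45, 0.023, 1.371, -0.057], TCP at [0.247, -0.601, 0.223] pointing down, gripper open.
Joint ranges: [-2.86, 2.86], [-0.3, 2.09], [-1.38, 1.24], [0.06, 2.45], [-1.56, 4.7], [0.09, 2.05], [-2.69, 2.69]. Speed limits (rad/s): [2.57, 2.57, 3.14, 3.14, 3.14, 3.14, 3.14].

### API

Orientations are given as a rotation vector (axis times angle).
In Python, from bench import ctrl gives the robot as it stands. The module is installed in compiled form; this text tells all that it offers.
- The arm moves only by the tool carry_out, never from a script. Its argument "steps" is a list of rows, each a list of 7 numbers: the turn, a rotation vector about the world's x, y, z in degrees, then the shift along the world's x, y, z in cm, then the opening, from 0 (shut) to 1 (fully open). A call has 1 to 12 rows; each row is the pose to reach, as a shift and turn from the pose commanded when the call began; what a row does not reach only later rows make up. A row lasts 1/10 s, in which the tool goes at most 50 mm and 8.59 degrees, less where a joint would pass 70% of its speed; a pose out of reach is approached as far as the arm can. A call with a gripper value outside its range is refused whole. The fingers move at their own pace and stop on an object; "squeeze" is the grip in N (left out, the last holds). Time passes only in rows, so rows that repeat a pose let the fingers close. It gives the time, the measured TCP pose, the force, the opening and the grip force at its end, in the units of the state.
- ctrl.get_state(): the state, without advancing time (a new reading comes with each control period).
- ctrl.get_image(name): name is "side" or "top"; returns a dict with "pixels" (420x560x3 uint8, red, green, blue), "camera_matrix" (3x3 intrinsics, pixels), "cam_to_world" (4x4, takes a point from camera to world coordinates). Camera axes: x right, y down, z forward; pixel columns grow to the right and rows downward; lengths in m; the calibration is good to about 2 mm. A picture is of the moment at which its call begins. There is no depth.
- ctrl.close_job(): hands the job in; it is judged then, once.
The state is a dict: "time": time; "joint_positions": joint angles; "qd": joint speeds; "joint_torque": joint torques, N m; "position": TCP position; "tool_rot": TCP orientation; "ft_force": force on the tool from outside, world axes, zero at the start; "torque": the same for the moment, N m; "grip_width": opening from 0.0 (shut) to 1.0 (fully open); "grip_force": force on a finger pad.
Only numpy, scipy, OpenCV 4.12 (cv2) and the standard library are available. Lean on these libraries where they do the work, as an engineer would, in place of code of your own. Each camera call takes 0.05 s, during which the arm holds its last target. There are 200 camera calls.

### The job

Pull the orange-handled lock pin up out of the blue bridge and stand it, steel end down, in the green cup. Then slide the loose aluminium pallet flat along the granite, red-striped end first, into the channel and under the bridge until you feel it press firmly against the brass stop's plate, which is hidden under there, without shoving the stop out of its setting. Leave the pallet there, straight in the channel, and the other things where they are.

Things in the scene. Friction and masses are not known exactly. Their poses are not given: they have to be found in the camera images.
- gate: Fixed gauging gate. Origin on the granite (z = 0) on the channel's centre line; its y axis points along the channel, the way the pallet goes in. Two steel rails, inner faces at x = -54 and +54 mm, 12 mm thick, 36 mm high, from y = -70 to +125 mm, joined by a blue bridge from y = -20 to +70 mm. Open above before and behind the bridge.
- gate_mouth (a point): Centre of the channel's funnel mouth on the granite, 115 mm before the gate's origin; axes as the gate's. From y = -70 mm (gate frame) the rails flare outward at about 35 degrees to this mouth, about 160 mm wide inside and 185 mm outside, 36 mm high.
- bridge_hole (a point): Centre of the lock pin's hole (17 mm) on top of the bridge, 52 mm above the granite, straight above the gate's origin. The bridge's underside is 36 mm above the granite; it reaches 66 mm to either side, 20 mm before (-y) and 70 mm behind (+y) this point.
- pin: Lock pin, 120 mm long, 0.1 kg, hanging upright in the bridge's hole and barring the channel. Origin at the centre of its lower (foot) end, z axis along it to the handle. Steel shaft 14 mm in diameter from 0 to 46 mm, steel collar 28 mm in diameter from 46 to 52 mm (rests on the bridge top at the start), orange cylindrical handle 20 mm in diameter from 52 to 120 mm.
- cup: Loose heavy green cup (0.5 kg), open at the top: outer rim radius 37 mm, height 75 mm, wall 4 mm, floor about 5 mm thick. Origin at the centre of its underside.
- pallet: Loose flat aluminium pallet, 100 mm (x) by 130 mm (y) by 26 mm (z), about 0.5 kg; too wide to grasp, meant to be pushed. Origin at the centre of its underside; its +y end (65 mm from the origin) carries a red stripe on top and goes in first.
- pallet_front_left (a point): Point on the pallet's front (+y) face, 40 mm to the -x side of its middle, 13 mm above its underside.
- pallet_front_right (a point): Point on the pallet's front (+y) face, 40 mm to the +x side of its middle, 13 mm above its underside.
- stop: Brass stop block behind the bridge, 104 mm wide, 30 mm high, its front face set 80 to 88 mm from the gate's origin; origin on the granite below that face, axes as the gate's. A spindle carries an 80 mm wide brass pressure plate ahead of it, out of sight under the bridge, 20 to 46 mm before that face; where the pallet meets it must be felt. Held by friction only: slips at about 12 N.
- toolholder: Bystander: dark steel tool holder standing in a grey foot, 72 mm in diameter, 132 mm high. Origin at the centre of its underside.
- gauge_block: Bystander: steel block 50 x 75 x 25 mm lying on the granite. Origin at the centre of its underside.
- parts_bin: Bystander: black open bin 120 x 90 x 50 mm with some rods in it. Origin at the centre of its underside.
Things that resemble listed ones, but are neither listed nor needed, are in the scene too. There is more than one size of the pallet; the one meant has the size given above. There is more than one size of the pin; the one meant has the size given above.

How it is judged:
On the way, in this order (a step that is already met when the one before it is completed fails the run):
1. the lock pin stands in the green cup, steel end down (horizontal distance between pin and cup below 0.034 m and height (world z) of pin below 0.03 m and angle between pin's own z axis and vertical below 0.8 rad), for 0.2 s.
2. the pallet is pressed against the brass stop's plate with more than 3 N (contact force between pallet and stop above 3 N), for 0.05 s.
At the end, for the whole second after the job is handed in: The pallet lies flat and straight (within 0.05 rad) in the channel under the bridge, red-striped end inward, both front points 15 to 50 mm before the stop block's face (the range of its plate), at rest; the lock pin stands or leans at rest in the upright green cup, steel end down on its floor (all of step 1 and y of pallet_front_left in the frame of stop between -0.05 and -0.015 m and y of pallet_front_right in the frame of stop between -0.05 and -0.015 m and angle between the y axis of pallet and the y axis of gate, either way round below 0.05 rad and x of pallet in the frame of gate between -0.01 and 0.01 m and height (world z) of pallet below 0.004 m and angle between pallet's own z axis and vertical below 0.04 rad and linear speed of pallet below 0.01 m/s and linear speed of pin below 0.02 m/s and angle between cup's own z axis and vertical below 0.1 rad); the robot touches nothing.
It fails at once if the brass stop is shoved more than 2.5 mm (distance of stop from where it was at the start of the episode above 0.0025 m).
It fails at once if the pallet is lifted or tipped off the granite (height (world z) of pallet above 0.02 m or angle between pallet's own z axis and vertical above 0.3 rad).
It fails at once if the tool holder, the gauge block or the parts bin is moved by more than 20 mm, or the tool holder is tipped over (distance of any of toolholder, gauge_block, parts_bin from where it was at the start of the episode above 0.02 m or angle between toolholder's own z axis and vertical above 0.3 rad).
It also fails if it takes over 72 s, if anything falls off the work surface, if the arm or the gripper's body presses on something with over 40 N, if the wrist force passes 120 N, or if a joint passes its speed limit or range.

## Working session

There is one attempt and no reset: what is moved stays moved. The work goes in short steps, Python scripts to look and compute and a tool call to move; the robot and the scene stay as the last step left them, time stands still between calls to the robot, and variables do not carry over. Pictures are saved under pics/ and viewed, at most 12 in all, crops included, and the job is handed in when it is done.

Besides the shell and the picture viewer there is one more tool, called after "Request:" in YAML: its name, and indented under it one key for each argument. carry_out: Moves the arm, as the interface text tells. Its arguments: {"type":"object","properties":{"steps":{"type":"array","items":{"type":"array","items":{"type":"number"}}},"squeeze":{"type":"number"}},"required":["steps"]}

```bash
mkdir -p pics
cat > h.py <<'E'
import numpy as np, cv2
from bench import ctrl
def ray(im,u,v):
    K=np.array(im["camera_matrix"]);T=np.array(im["cam_to_world"])
    d=T[:3,:3]@np.linalg.solve(K,[u,v,1.]); return T[:3,3],d
def onz(im,u,v,z):
    o,d=ray(im,u,v); return o+d*(z-o[2])/d[2]
def proj(im,p):
    K=np.array(im["camera_matrix"]);T=np.array(im["cam_to_world"])
    c=T[:3,:3].T@(np.array(p)-T[:3,3]); q=K@c; return q[:2]/q[2]
def tri(a,ua,b,ub):
    o1,d1=ray(a,*ua);o2,d2=ray(b,*ub)
    s=np.linalg.lstsq(np.c_[d1,-d2],o2-o1,rcond=None)[0]
    p,q=o1+d1*s[0],o2+d2*s[1]; return (p+q)/2,np.linalg.norm(p-q)
def save(im,n):
    cv2.imwrite('pics/'+n,np.ascontiguousarray(im["pixels"][:,:,::-1]))
E
python3 - <<'E'
from h import *
import pickle
r={}
for n in("side","top"):
    r[n]=ctrl.get_image(n); save(r[n],n+'0.png'); print(n,np.round(r[n]["cam_to_world"],3).tolist(),np.round(r[n]["camera_matrix"],0).tolist())
pickle.dump(r,open('i0.pkl','wb'))
s=ctrl.get_state();print(s)
E
```

```text
side [[-0.829, -0.415, 0.375, 0.189], [-0.559, 0.617, -0.554, 0.577], [-0.002, -0.669, -0.743, 0.863], [0.0, 0.0, 0.0, 1.0]] [[451.0, 0.0, 285.0], [0.0, 451.0, 208.0], [0.0, 0.0, 1.0]]
top [[-0.037, -0.977, 0.208, 0.314], [-0.999, 0.037, -0.004, -0.028], [-0.004, -0.208, -0.978, 1.396], [0.0, 0.0, 0.0, 1.0]] [[534.0, 0.0, 290.0], [0.0, 534.0, 209.0], [0.0, 0.0, 1.0]]
{'time': 0.1, 'joint_positions': array([ 1.19511548,  0.32175261, -0.07007569,  1.45152268,  0.02261397,
        1.37079218, -0.05692757]), 'qd': array([-1.06257382e-03, -1.15613157e-03,  6.11556915e-04, -2.10307038e-03,
        1.28871834e-03, -3.28861720e-05,  2.32719972e-05]), 'joint_torque': array([-4.34100375e-04, -4.92572844e+01, -4.05898690e-01, -3.13402355e+01,
       -6.41915831e-02,  3.94520047e-02,  4.53728796e-05]), 'position': array([ 0.24675444, -0.60082436,  0.22158361]), 'tool_rot': array([-3.08051951e+00, -6.08072237e-01,  6.78318731e-04]), 'ft_force': array([-0.75694593,  0.14306329, -0.93122622]), 'torque': array([-0.04767698, -0.03494576,  0.01036666]), 'grip_force': 0.0, 'grip_width': 1.0054339649159878}
```

View pics/side0.png

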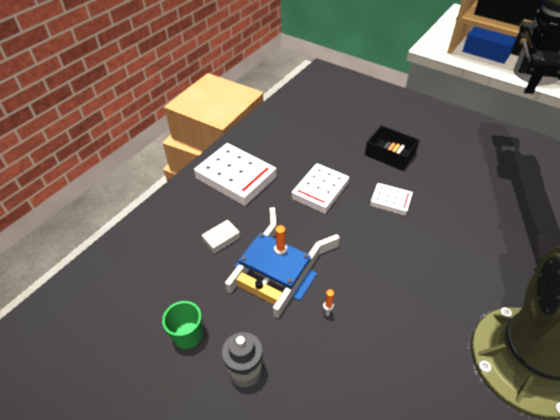

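View pics/top0.png

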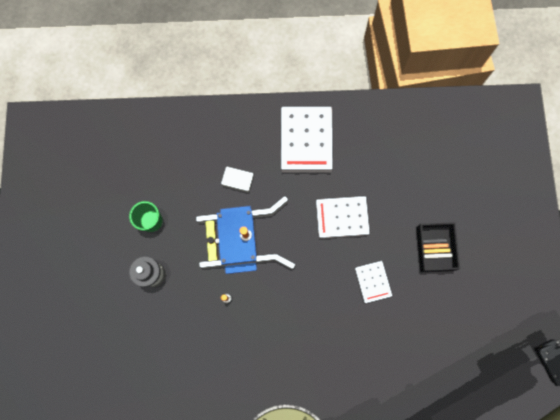

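The side view shows the gate at (275,262), with the orange-handled pin at (281,238). The green cup is at (184,325), the medium pallet at (321,187) and a decoy small pin at (329,302). In the top view the bridge is at (238,238), its mouth facing right (world −y). The pin is at (245,234), the cup at (145,216), the medium pallet at (343,217) with its stripe on the gate side, and the tool holder at (147,272).

```bash
cat > m.py <<'E'
from h import *
def comps(im,f,amin=15):
    p=im["pixels"]; hsv=cv2.cvtColor(np.ascontiguousarray(p),cv2.COLOR_RGB2HSV)
    m=f(*[hsv[:,:,i].astype(int) for i in range(3)]).astype(np.uint8)
    n,l,s,c=cv2.connectedComponentsWithStats(m)
    return [(s[i],c[i],(l==i).astype(np.uint8)) for i in range(1,n) if s[i][4]>=amin]
orange=lambda h,s,v:(h<18)&(h>=5)&(s>170)&(v>120)
green=lambda h,s,v:(h>50)&(h<75)&(s>150)&(v>60)
blue=lambda h,s,v:(h>100)&(h<125)&(s>150)&(v>70)
white=lambda h,s,v:(s<50)&(v>150)
red=lambda h,s,v:((h<5)|(h>174))&(s>130)&(v>100)
E
python3 - <<'E'
from m import *
import pickle
r=pickle.load(open('i0.pkl','rb'));S,T=r["side"],r["top"]
for nm,im in r.items():
  for c,f in(("or",orange),("gr",green),("bl",blue),("wh",white),("red",red)):
    for s,ce,m in comps(im,f):
        if 100<s[0]<450 and s[1]>100 and s[4]<4000:
            k=max(cv2.findContours(m,0,1)[0],key=cv2.contourArea)
            rr=cv2.minAreaRect(k); print(nm,c,s.tolist(),ce.round(1),'rect',[np.round(x,1) for x in rr])
            if nm=="top":
                h={"or":.12,"gr":.075,"bl":.052,"wh":.026,"red":.026}[c]
                b=np.array([onz(im,*q,h) for q in cv2.boxPoints(rr)])
                print('   ctr',b.mean(0).round(4),'sides',np.linalg.norm(b[1]-b[0]).round(4),np.linalg.norm(b[2]-b[1]).round(4),'dir',np.degrees(np.arctan2(*(b[1]-b[0])[1::-1])).round(1),'corners',b[:,:2].round(3).tolist())
big=np.vstack([cv2.resize(i["pixels"][y:y+110,x:x+150],(800,587)) [:,:,::-1] for i,x,y in((S,210,200),)])
cv2.imwrite('pics/c1.png',big)
cv2.imwrite('pics/c2.png',cv2.resize(T["pixels"][185:285,190:310],(720,600),interpolation=cv2.INTER_CUBIC)[:,:,::-1])
E
```

```text
side or [276, 226, 9, 24, 151] [280.1 238.8] rect [array([280. , 237.5]), array([23.,  8.]), np.float64(90.0)]
side or [326, 292, 8, 15, 64] [329.  299.5] rect [array([329. , 298.7]), array([ 6.1, 14.7]), np.float64(11.3)]
side gr [163, 303, 39, 46, 1191] [183.1 323.6] rect [array([185.1, 324.2]), array([44.8, 37.5]), np.float64(55.0)]
side bl [237, 236, 72, 52, 1871] [274.2 260.8] rect [array([273.7, 259.3]), array([63.2, 38.4]), np.float64(24.1)]
side bl [293, 271, 23, 29, 259] [304.2 284.9] rect [array([304.3, 284.7]), array([ 8.2, 31.8]), np.float64(32.5)]
side wh [194, 143, 82, 62, 2696] [233.2 171.8] rect [array([233.2, 170.8]), array([71.1, 48.6]), np.float64(29.5)]
side wh [396, 145, 8, 9, 36] [400.  148.9] rect [array([400.1, 148.9]), array([3.6, 9.8]), np.float64(36.9)]
side wh [291, 163, 59, 50, 1614] [319.7 186.5] rect [array([319.1, 186. ]), array([39. , 50.6]), np.float64(36.2)]
side wh [371, 183, 42, 32, 907] [390.9 198. ] rect [array([391.1, 198.1]), array([38.7, 24.8]), np.float64(15.6)]
side wh [263, 207, 14, 29, 191] [270.9 221.3] rect [array([271.1, 221.3]), array
[... 5268 characters left out ...]
 rect [array([301.9, 408.6]), array([6.6, 2.5]), np.float64(18.4)]
   ctr [ 0.1093 -0.0439  0.026 ] sides 0.0059 0.016 dir -21.7 corners [[0.109, -0.035], [0.115, -0.037], [0.109, -0.053], [0.104, -0.05]]
top wh [312, 414, 7, 6, 20] [315.  416.7] rect [array([315. , 416.5]), array([7.8, 2.1]), np.float64(45.0)]
   ctr [ 0.0902 -0.0747  0.026 ] sides 0.005 0.0182 dir -48.9 corners [[0.095, -0.066], [0.098, -0.07], [0.085, -0.083], [0.082, -0.079]]
top red [288, 162, 38, 2, 73] [307.1 162.5] rect [array([306.5, 162.5]), array([ 1., 37.]), np.float64(90.0)]
   ctr [ 0.7311 -0.0818  0.026 ] sides 0.0988 0.0028 dir -92.2 corners [[0.734, -0.032], [0.731, -0.131], [0.728, -0.131], [0.732, -0.032]]
```

View pics/c1.png

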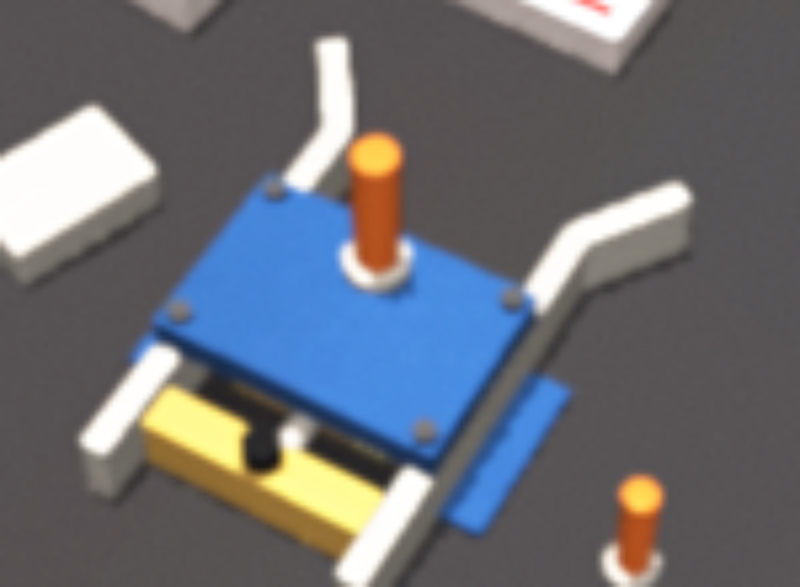

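View pics/c2.png

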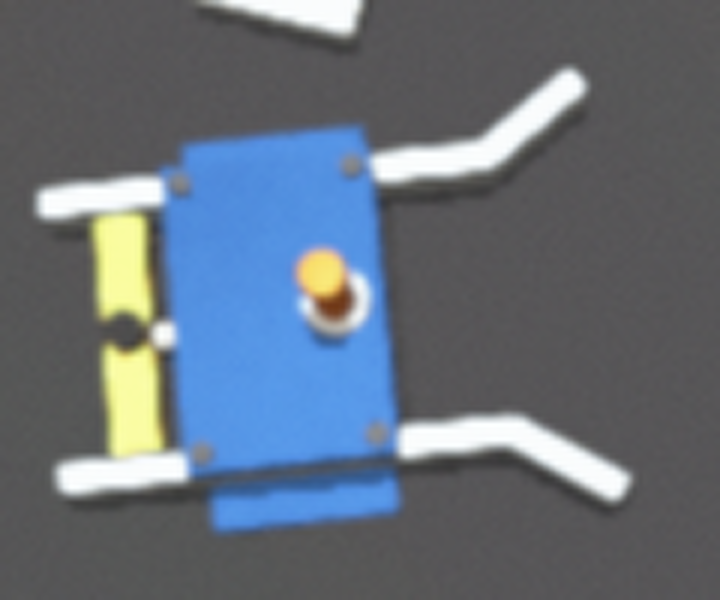

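The crops show the collar ring at (335,300) in c2 and (377,262) in c1, and the handle top at (322,271) and (376,155). The rails and screws are clear enough to fix the gate axis, and the brass block sits on the left between the rails.

Run:
```python
from m import *
import pickle
r=pickle.load(open('i0.pkl','rb'));S,T=r["side"],r["top"]
t=lambda x,y:(190+(x+.5)/6-.5,185+(y+.5)/6-.5)
s=lambda x,y:(210+(x+.5)/5.333-.5,200+(y+.5)/5.333-.5)
print('pin top',tri(S,s(376,155),T,t(322,271)),'collar',tri(S,s(377,260),T,t(335,300)))
sc=[((180,183),(180,312)),((351,165),(275,188)),((377,433),(512,298)),((202,453),(424,432))]
# match: top rear/+x, front/+x, front/-x, rear/-x
P=[]
for a,b in sc:
    p,e=tri(S,s(*b),T,t(*a)); P.append(onz(T,*t(*a),.052)); print('screw',p.round(4),e.round(4),P[-1].round(4))
print('front-rear dirs',[np.degrees(np.arctan2(*(P[i]-P[j])[1::-1])).round(2) for i,j in((0,1),(3,2))])
R=[[onz(T,*t(*q),.036) for q in l] for l in(((40,204),(485,153)),((60,478),(515,428)))]
for a,b in R: print('rail',a.round(4),b.round(4),np.degrees(np.arctan2(*(a-b)[1::-1])).round(2))
bf=[onz(T,*t(*q),.030) for q in((147,214),(162,450))]; print('brass front',bf)
for nm,im in r.items():
  for s_,c,m in comps(im,lambda h,s,v:(h>45)&(h<80)&(s>120)&(v>25),60):
    if s_[1]>150:
      k=max(cv2.findContours(m,0,1)[0],key=cv2.contourArea); print(nm,'cup',s_.tolist(),np.round(cv2.fitEllipse(k)[0],1),np.round(cv2.fitEllipse(k)[1],1))
      if nm=='top': print(onz(im,*cv2.fitEllipse(k)[0],.075))
for s_,c,m in comps(T,lambda h,s,v:((h<10)|(h>165))&(s>60)&(v>80),10):
    if 310<s_[0]<400 and s_[1]>150:
      k=max(cv2.findContours(m,0,1)[0],key=cv2.contourArea);b=np.array([onz(T,*q,.026) for q in cv2.boxPoints(cv2.minAreaRect(k))]);print('red',s_.tolist(),b.round(4).tolist())
cv2.imwrite('pics/c3.png',np.hstack([cv2.resize(T["pixels"][190:260,110:180],(400,400),interpolation=2),cv2.resize(S["pixels"][290:360,150:220],(400,400),interpolation=2)])[:,:,::-1])
cv2.imwrite('pics/c4.png',cv2.resize(T["pixels"][186:246,304:384],(800,600),interpolation=2)[:,:,::-1])
```

```text
pin top (array([0.53765416, 0.08178773, 0.12568163]), np.float64(0.0001742479454875647)) collar (array([0.53722003, 0.08250246, 0.05768311]), np.float64(0.0002607036292977613))
screw [0.5907 0.1479 0.0547] 0.0002 [0.5912 0.1482 0.052 ]
screw [0.5955 0.0746 0.0569] 0.0004 [0.5963 0.0749 0.052 ]
screw [0.4806 0.0662 0.0556] 0.0007 [0.4807 0.0664 0.052 ]
screw [0.4751 0.1399 0.0543] 0.0007 [0.475  0.1401 0.052 ]
front-rear dirs [np.float64(93.99), np.float64(94.41)]
rail [0.5875 0.211  0.036 ] [0.6028 0.018  0.036 ] 94.53
rail [0.4686 0.2025 0.036 ] [0.4827 0.0087 0.036 ] 94.16
brass front [array([0.58255642, 0.16557553, 0.03      ]), array([0.47961047, 0.1599068 , 0.03      ])]
side cup [162, 301, 40, 48, 1476] [183.1 323.5] [38.2 48.2]
top cup [130, 202, 32, 30, 743] [145.3 216.5] [27.9 32.2]
[0.58988397 0.33274926 0.075     ]
red [321, 204, 4, 29, 65] [[0.6161, -0.1128, 0.026], [0.6164, -0.1186, 0.026], [0.5416, -0.121, 0.026], [0.5413, -0.1152, 0.026]]
red [368, 293, 20, 6, 33] [[0.3707, -0.2215, 0.026], [0.3808, -0.2705, 0.026], [0.3772, -0.2712, 0.026], [0.3671, -0.2221, 0.026]]
```

View pics/c3.png

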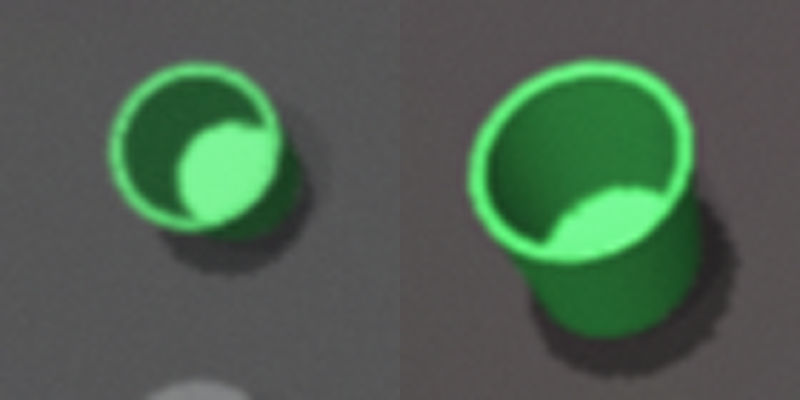

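View pics/c4.png

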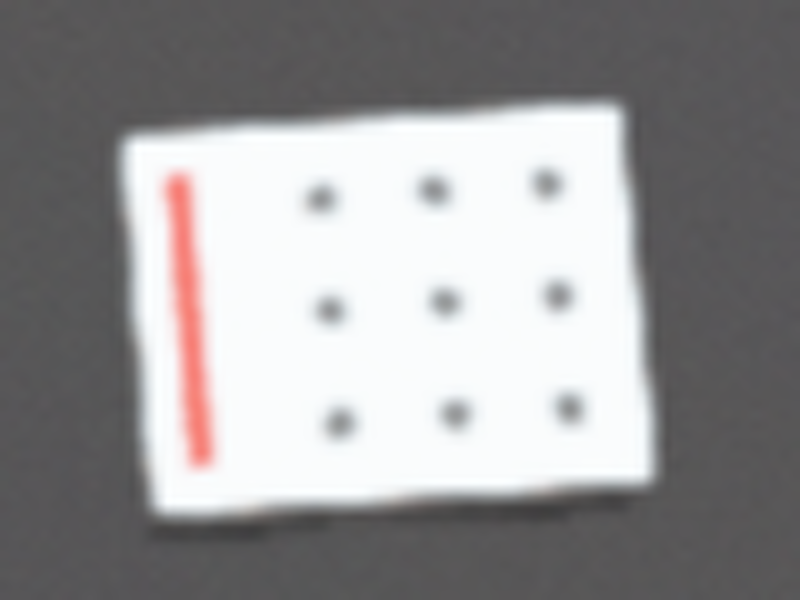

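The cup rim's centre is at about (195,147) and (581,161) in c3. The pallet's corners in c4 are (121,135), (625,103), (655,485) and (153,517), with the red stripe on the gate side.

Run:
```python
from m import *
import pickle
r=pickle.load(open('i0.pkl','rb'));S,T=r["side"],r["top"]
a=lambda x,y:(110+(x+.5)/5.714-.5,190+(y+.5)/5.714-.5)
b=lambda x,y:(150+(x-400+.5)/5.714-.5,290+(y+.5)/5.714-.5)
print('cup rim',tri(T,a(195,147),S,b(581,161)))
P=np.array([onz(T,304+(x+.5)/10-.5,186+(y+.5)/10-.5,.026) for x,y in((121,135),(625,103),(655,485),(153,517))])
print(P.round(4).tolist(),'ctr',P.mean(0).round(4),[np.linalg.norm(P[i]-P[i-1]).round(4) for i in range(4)],'ydir',[np.degrees(np.arctan2(*(P[i]-P[j])[1::-1])).round(2) for i,j in((0,1),(3,2))])
```

```text
cup rim (array([0.59379132, 0.33723827, 0.07431527]), np.float64(0.0012742160280213))
[[0.6301, -0.1015, 0.026], [0.6337, -0.2346, 0.026], [0.5318, -0.2356, 0.026], [0.5283, -0.1051, 0.026]] ctr [ 0.581  -0.1692  0.026 ] [np.float64(0.1019), np.float64(0.1331), np.float64(0.102), np.float64(0.1306)] ydir [np.float64(91.56), np.float64(91.54)]
```

Request:
carry_out:
  steps:
    - [0,0,0,25,27,0,1]
    - [0,0,0,25,27,0,1]
    - [0,0,0,25,27,0,1]
    - [0,0,0,25,27,0,1]
    - [0,0,0,25,27,0,1]
    - [0,0,0,25,27,0,1]
    - [0,0,0,25,27,0,1]
    - [0,0,0,29,68.3,0,1]
    - [0,0,0,29,68.3,0,1]
    - [0,0,0,29,68.3,0,1]
    - [0,0,0,29,68.3,0,1]
    - [0,0,0,29,68.3,0,1]

```text
time: 1.3
position: [0.5148, -0.0943, 0.2223]
tool_rot: [3.082, 0.608, -0.001]
ft_force: [-0.1, -0.1, 0.7]
grip_width: 1.002
grip_force: 0.0
```

Request:
carry_out:
  steps:
    - [0,0,0,2.2,17.6,0,1]
    - [0,0,0,2.2,17.6,0,1]
    - [0,0,0,2.2,17.6,0,1]
    - [0,0,0,2.2,17.6,0,1]
    - [0,0,0,2.2,17.6,0,1]
    - [0,0,0,2.2,17.6,0,1]

```text
time: 1.9
position: [0.5369, 0.0798, 0.2221]
tool_rot: [3.081, 0.611, -0.002]
ft_force: [-0.4, -0.5, 0.3]
grip_width: 1.001
grip_force: 0.0
```

```bash
python3 -c "
from h import *
s=ctrl.get_state();print(s['time'],s['position'],s['tool_rot'],s['joint_positions'].round(2))"
```

```text
1.9 [0.53685237 0.07979052 0.22213106] [ 3.08120843e+00  6.10506249e-01 -1.65158656e-03] [ 0.37  0.13 -0.61  1.7   0.08  1.33 -1.44]
```

Request:
carry_out:
  steps:
    - [0,0,0,0.1,0.2,-4,1]
    - [0,0,0,0.1,0.2,-8,1]
    - [0,0,0,0.1,0.2,-11,1]
    - [0,0,0,0.1,0.2,-13,1]
    - [0,0,0,0.1,0.2,-13,1]
    - [0,0,0,0.1,0.2,-13,0.1]
    - [0,0,0,0.1,0.2,-13,0.1]
    - [0,0,0,0.1,0.2,-13,0.1]
    - [0,0,0,0.1,0.2,-13,0.1]
    - [0,0,0,0.1,0.2,-13,0.1]
    - [0,0,0,0.1,0.2,-13,0.1]
    - [0,0,0,0.1,0.2,-13,0.1]
  squeeze: 25

```text
time: 3.1
position: [0.5382, 0.0817, 0.0927]
tool_rot: [3.082, 0.609, 0.0]
ft_force: [0.6, 0.1, 0.3]
grip_width: 0.449
grip_force: 0.0
```

Request:
carry_out:
  steps:
    - [0,0,0,0,0,0,0]
    - [0,0,0,0,0,0,0]
    - [0,0,0,0,0,0,0]
    - [0,0,0,0,0,0,0]
    - [0,0,0,0,0,0,0]
    - [0,0,0,0,0,0,0]
  squeeze: 25

```text
time: 3.7
position: [0.5381, 0.0817, 0.0925]
tool_rot: [3.082, 0.608, -0.0]
ft_force: [-0.2, 0.6, -1.7]
grip_width: 0.22
grip_force: 24.9
```

Request:
carry_out:
  steps:
    - [0,0,0,0,0,2,0]
    - [0,0,0,0,0,5,0]
    - [0,0,0,0,0,9,0]
    - [0,0,0,0,0,13,0]
    - [0,0,0,1,4,13,0]
    - [0,0,0,2,8.5,13,0]
    - [0,0,0,3,13,13,0]
    - [0,0,0,4,17.5,13,0]
    - [0,0,0,5,22,13,0]
    - [0,0,0,5.6,25.5,13,0]
    - [0,0,0,5.6,25.5,13,0]
    - [0,0,0,5.6,25.5,13,0]

```text
time: 4.9
position: [0.5935, 0.3376, 0.2217]
tool_rot: [3.081, 0.612, -0.002]
ft_force: [0.6, -1.0, -1.7]
grip_width: 0.223
grip_force: 24.9
```

Run:
```python
from m import *
s=ctrl.get_state();print(s['position'],s['joint_positions'].round(2),s['grip_width'])
a,b=ctrl.get_image("side"),ctrl.get_image("top")
cv2.imwrite('pics/d1.png',np.hstack([cv2.resize(a["pixels"][220:360,120:260],(400,400),interpolation=2),cv2.resize(b["pixels"][160:260,100:200],(400,400),interpolation=2)])[:,:,::-1])
```

```text
[0.59352267 0.33762307 0.2217224 ] [-0.07  0.48 -0.7   1.34  0.3   1.43 -1.93] 0.22250236121332564
```

View pics/d1.png

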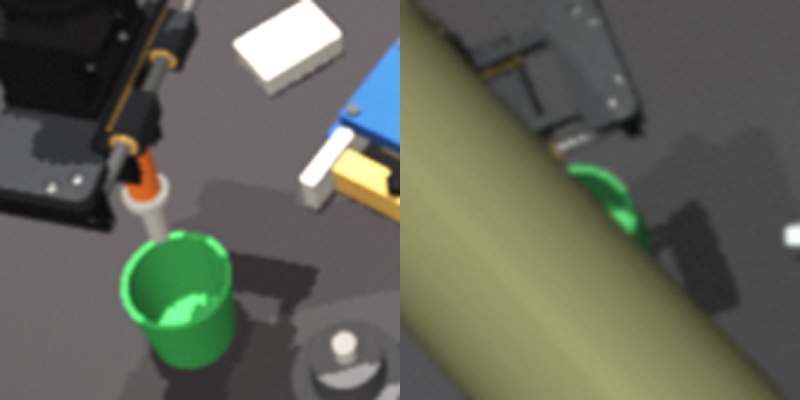

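d1 shows the pin held upright by its handle, with its foot at about (158,240) above the green cup.

Request:
carry_out:
  steps:
    - [0,0,0,0,0,-3,0]
    - [0,0,0,0,0,-6,0]
    - [0,0,0,0,0,-8.5,0]
    - [0,0,0,0,0,-10.5,0]
    - [0,0,0,0,0,-11.5,0]
    - [0,0,0,0,0,-12.2,0]
    - [0,0,0,0,0,-12.6,0]
    - [0,0,0,0,0,-12.6,0]

```text
time: 5.8
position: [0.5945, 0.3364, 0.097]
tool_rot: [3.082, 0.608, 0.001]
ft_force: [0.1, 0.5, -0.5]
grip_width: 0.22
grip_force: 24.9
```

Request:
carry_out:
  steps:
    - [0,0,0,0,0,-0.2,0]
    - [0,0,0,0,0,-0.4,0]
    - [0,0,0,0,0,-0.4,0]

```text
time: 6.1
position: [0.5942, 0.3368, 0.0927]
tool_rot: [3.082, 0.609, 0.0]
ft_force: [0.1, -0.7, -1.4]
grip_width: 0.224
grip_force: 24.9
```

Request:
carry_out:
  steps:
    - [0,0,0,0,0,-0.1,0.7]
    - [0,0,0,0,0,-0.1,0.7]
    - [0,0,0,0,0,-0.1,0.7]
    - [0,0,0,0,0,-0.1,0.7]
    - [0,0,0,0,0,-0.1,0.7]
    - [0,0,0,0,0,-0.1,0.7]
    - [0,0,0,0,0,-0.1,0.7]
    - [0,0,0,0,0,-0.1,0.7]
    - [0,0,0,0,0,-0.1,0.7]

```text
time: 7.0
position: [0.5942, 0.3367, 0.0916]
tool_rot: [3.082, 0.608, -0.0]
ft_force: [0.0, -0.7, 0.8]
grip_width: 0.694
grip_force: 0.0
```

Request:
carry_out:
  steps:
    - [0,0,0,0,0,4,0.7]
    - [0,0,0,0,0,9,0.7]
    - [0,0,0,0,0,13,0.7]
    - [0,0,-6,1,-5,13,0.8]
    - [0,0,-12,2,-9.8,13,0.8]
    - [0,0,-18,3,-14.6,13,0.8]
    - [0,0,-18,4,-19.5,13,0.8]
    - [0,0,-18,5,-24.4,13,0.8]
    - [0,0,-18,6,-29.3,13,0.8]
    - [0,0,-18,7,-34.2,13,0.8]
    - [0,0,-18,7.2,-39.2,13,0.8]
    - [0,0,-18,7.2,-44.2,13,0.8]

```text
time: 8.2
position: [0.6662, -0.1072, 0.2216]
tool_rot: [-3.139, -0.119, -0.0]
ft_force: [1.0, 0.2, 0.3]
grip_width: 0.8
grip_force: 0.0
```

Run:
```python
from m import *
s=ctrl.get_state();print(s['position'],s['tool_rot'],s['joint_positions'].round(2))
a=ctrl.get_image("side")
b=ctrl.get_image("top")
cv2.imwrite('pics/d2.png',np.hstack([cv2.resize(a["pixels"][270:370,130:230],(400,400),interpolation=2),cv2.resize(b["pixels"][170:270,100:200],(400,400),interpolation=2)])[:,:,::-1])
```

```text
[ 0.66623856 -0.10715758  0.22156666] [-3.13932627e+00 -1.19163692e-01 -4.80466668e-04] [ 0.49  0.42 -0.5   1.37  0.2   1.4  -1.51]
```

View pics/d2.png

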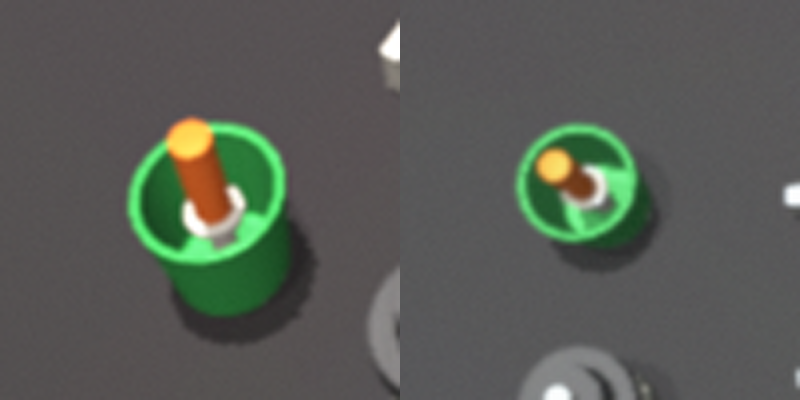

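d2 shows the pin standing upright in the cup, steel end down, the handle at (190,170) on the left and (560,170) on the right.

Request:
carry_out:
  steps:
    - [0,0,0,0,-4,0,0.8]
    - [0,0,0,0,-5.7,-2,0.8]
    - [0,0,0,0,-5.7,-7,0.8]
    - [0,0,0,0,-5.7,-12,0.8]
    - [0,0,0,0,-5.7,-16,0.8]
    - [0,0,0,0,-5.7,-19,0.8]
    - [0,0,0,0,-5.7,-20.5,0.8]
    - [0,0,0,0,-5.7,-21,0.8]
    - [0,0,0,0,-5.7,-21,0.8]

```text
time: 9.2
position: [0.6667, -0.1621, 0.0121]
tool_rot: [3.139, 0.119, 0.001]
ft_force: [-0.5, -0.2, 0.5]
grip_width: 0.797
grip_force: 0.0
```

Now I'll push sideways towards −gate x by about 50 mm.

Request:
carry_out:
  steps:
    - [0,0,0,-1,-0.08,0,0.8]
    - [0,0,0,-1.8,-0.14,0,0.8]
    - [0,0,0,-2.4,-0.18,0,0.8]
    - [0,0,0,-2.9,-0.22,0,0.8]
    - [0,0,0,-3.4,-0.26,0,0.8]
    - [0,0,0,-3.8,-0.29,0,0.8]
    - [0,0,0,-4.2,-0.32,0,0.8]
    - [0,0,0,-4.5,-0.34,0,0.8]
    - [0,0,0,-4.8,-0.36,0,0.8]
    - [0,0,0,-5,-0.38,0,0.8]
    - [0,0,0,-5,-0.38,0,0.8]

```text
time: 10.3
position: [0.618, -0.1663, 0.0131]
tool_rot: [3.138, 0.119, 0.007]
ft_force: [4.5, -0.2, 3.7]
grip_width: 0.803
grip_force: 2.5
```

Request:
carry_out:
  steps:
    - [0,0,0,1,0.08,0,0.8]
    - [0,0,0,2.5,0.2,0,0.8]
    - [0,0,0,3,0.2,4,0.8]
    - [0,0,0,3,0.2,8,0.8]
    - [0,0,8,3,-3,11,0.8]
    - [0,0,16,1,-6,13,0.8]
    - [0,0,24,-1,-9,13,0.8]
    - [0,0,32,-3,-12,13,0.8]
    - [0,0,40,-4,-15,13,0.8]
    - [0,0,48,-4,-16,13,0.7]
    - [0,0,56,-4,-16,13,0.6]
    - [0,0,64,-4,-16,13,0.6]

```text
time: 11.5
position: [0.5742, -0.3269, 0.1401]
tool_rot: [-2.593, -1.767, 0.005]
ft_force: [-0.2, 0.1, -0.7]
grip_width: 0.638
grip_force: 0.0
```

Run:
```python
from m import *
s=ctrl.get_state();print(s['position'],s['tool_rot'],s['joint_positions'].round(2))
b=ctrl.get_image("top");a=ctrl.get_image("side")
for s_,ce,m in comps(b,white,600):
    if s_[1]>150 and s_[0]<420:
        k=max(cv2.findContours(m,0,1)[0],key=cv2.contourArea);r=cv2.minAreaRect(k)
        c=np.array([onz(b,*q,.026) for q in cv2.boxPoints(r)]);print(s_.tolist(),c.mean(0).round(4),c[:,:2].round(4).tolist())
cv2.imwrite('pics/d3.png',np.hstack([cv2.resize(a["pixels"][140:300,250:410],(400,400),interpolation=2),cv2.resize(b["pixels"][175:275,300:400],(400,400),interpolation=2)])[:,:,::-1])
```

```text
[ 0.57422056 -0.32689373  0.14005817] [-2.59295299 -1.76719997  0.00450468] [ 0.94  0.47 -0.62  1.5   0.28  1.27 -0.09]
[317, 204, 56, 44, 1922] [ 0.5568 -0.1735  0.026 ] [[0.603, -0.1029], [0.6141, -0.2381], [0.5103, -0.243], [0.4996, -0.1099]]
[355, 261, 37, 42, 985] [ 0.41   -0.2373  0.026 ] [[0.4479, -0.1923], [0.4644, -0.2636], [0.3719, -0.2818], [0.3559, -0.2115]]
```

View pics/d3.png

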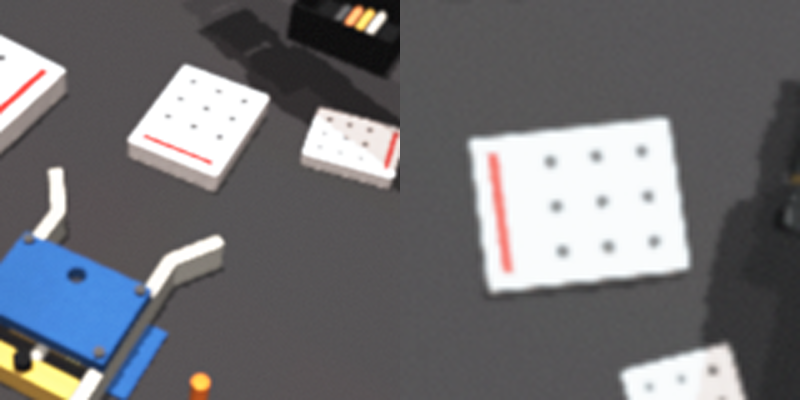

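d3 shows the pallet square with the channel, stripe towards the mouth, and the hole empty. Its centre works out on the gate's centre line, so I'll go behind it.

Request:
carry_out:
  steps:
    - [0,0,8,-0.5,2,0,0.6]
    - [0,0,16,-1,4,0,0.6]
    - [0,0,24,-1,5,0,0.6]
    - [0,0,26,-1,5.3,-2,0.6]
    - [0,0,26,-1,5.3,-6,0.6]
    - [0,0,26,-1,5.3,-9,0.6]
    - [0,0,26,-1,5.3,-11.5,0.6]
    - [0,0,26,-1,5.3,-12.8,0.6]
    - [0,0,26,-1,5.3,-12.8,0.6]
    - [0,0,26,-1,5.3,-12.8,0.6]

```text
time: 12.6
position: [0.5667, -0.2731, 0.0143]
tool_rot: [2.136, 2.302, 0.0]
ft_force: [0.8, -0.5, 0.9]
grip_width: 0.598
grip_force: 0.0
```

Request:
carry_out:
  steps:
    - [0,0,0,-0.33,1,0,0.6]
    - [0,0,0,-0.4,1.99,0,0.6]
    - [0,0,0,-0.47,2.99,0,0.6]
    - [0,0,0,-0.55,3.99,0,0.6]
    - [0,0,0,-0.63,4.99,0,0.6]
    - [0,0,0,-0.7,5.98,0,0.6]
    - [0,0,0,-0.77,6.98,0,0.6]
    - [0,0,0,-0.85,7.98,0,0.6]
    - [0,0,0,-0.93,8.97,0,0.6]
    - [0,0,0,-1,9.97,0,0.6]
    - [0,0,0,-1.07,10.97,0,0.6]
    - [0,0,0,-1.15,11.97,0,0.6]

```text
time: 13.8
position: [0.5554, -0.1551, 0.0148]
tool_rot: [2.134, 2.3, -0.002]
ft_force: [0.7, -5.9, 3.3]
grip_width: 0.601
grip_force: 3.0
```

Request:
carry_out:
  steps:
    - [0,0,0,-0.07,1,0,0.6]
    - [0,0,0,-0.15,1.99,0,0.6]
    - [0,0,0,-0.22,2.99,0,0.6]
    - [0,0,0,-0.3,3.99,0,0.6]
    - [0,0,0,-0.38,4.99,0,0.6]
    - [0,0,0,-0.45,5.98,0,0.6]
    - [0,0,0,-0.52,6.98,0,0.6]
    - [0,0,0,-0.6,7.98,0,0.6]
    - [0,0,0,-0.66,8.8,0,0.6]
    - [0,0,0,-0.72,9.5,0,0.6]
    - [0,0,0,-0.75,10,0,0.6]
    - [0,0,0,-0.75,10,0,0.6]

```text
time: 15.0
position: [0.5478, -0.0539, 0.0147]
tool_rot: [2.133, 2.302, -0.001]
ft_force: [0.1, -3.8, 3.9]
grip_width: 0.601
grip_force: 2.1
```

```bash
cat > g.py <<'E'
from m import *
s=ctrl.get_state();p=s['position'];t=np.radians(4.3);G=np.array([[np.cos(t),np.sin(t)],[-np.sin(t),np.cos(t)]])
print(s['time'],p.round(4),'gate',(G@(p[:2]-[.5375,.082])).round(4),'f',(G@s['ft_force'][:2]).round(2),s['ft_force'][2].round(1))
E
python3 g.py
python3 - <<'E'
from m import *
b=ctrl.get_image("top");a=ctrl.get_image("side")
cv2.imwrite('pics/d4.png',np.hstack([cv2.resize(a["pixels"][180:310,220:350],(400,400),interpolation=2),cv2.resize(b["pixels"][185:285,190:290],(400,400),interpolation=2)])[:,:,::-1])
E
```

```text
15.0 [ 0.5478 -0.0539  0.0147] gate [ 1.000e-04 -1.363e-01] f [-0.18 -3.81] 3.9
```

View pics/d4.png

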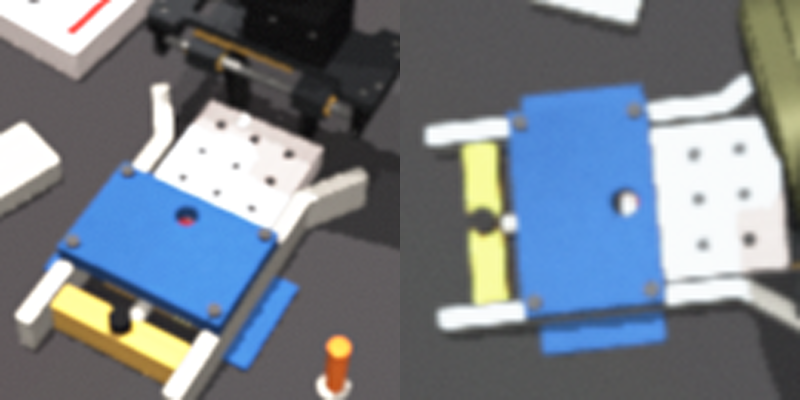

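d4 shows the pallet straight in the channel, its red stripe just visible through the hole. I'll go on slowly.

Request:
carry_out:
  steps:
    - [0,0,0,-0.03,0.4,0,0.6]
    - [0,0,0,-0.06,0.8,0,0.6]
    - [0,0,0,-0.09,1.2,0,0.6]
    - [0,0,0,-0.12,1.5,0,0.6]
    - [0,0,0,-0.14,1.8,0,0.6]
    - [0,0,0,-0.15,2,0,0.6]
    - [0,0,0,-0.16,2.1,0,0.6]
    - [0,0,0,-0.17,2.2,0,0.6]

```text
time: 15.9
position: [0.5462, -0.0339, 0.0143]
tool_rot: [2.135, 2.3, -0.003]
ft_force: [0.4, -7.6, 5.8]
grip_width: 0.598
grip_force: 3.9
```

Request:
carry_out:
  steps:
    - [0,0,0,0,0.07,0,0.6]
    - [0,0,0,-0.01,0.14,0,0.6]
    - [0,0,0,-0.015,0.2,0,0.6]

```text
time: 16.2
position: [0.546, -0.0319, 0.0143]
tool_rot: [2.136, 2.3, -0.003]
ft_force: [0.5, -8.5, 4.8]
grip_width: 0.604
grip_force: 3.9
```

Request:
carry_out:
  steps:
    - [0,0,0,0,0,0,0.6]
    - [0,0,0,0,0,0,0.6]

```text
time: 16.4
position: [0.546, -0.0318, 0.0143]
tool_rot: [2.136, 2.3, -0.002]
ft_force: [1.1, -7.1, 5.5]
grip_width: 0.601
grip_force: 3.8
```

```bash
python3 g.py
```

```text
16.4 [ 0.546  -0.0318  0.0143] gate [-0.     -0.1141] f [ 0.58 -7.19] 5.5
```

Request:
carry_out:
  steps:
    - [0,0,0,0,-0.05,0,0.6]
    - [0,0,0,0.01,-0.15,0.1,0.6]
    - [0,0,0,0.02,-0.3,0.2,0.6]
    - [0,0,0,0.02,-0.3,0.2,0.6]

```text
time: 16.8
position: [0.5448, -0.0313, 0.0153]
tool_rot: [-2.134, -2.303, -0.0]
ft_force: [-0.1, -1.1, 0.4]
grip_width: 0.602
grip_force: 0.5
```

Request:
carry_out:
  steps:
    - [0,0,0,0,0.1,0,0.6]
    - [0,0,0,-0.02,0.2,0,0.6]
    - [0,0,0,-0.02,0.3,0,0.6]
    - [0,0,0,-0.02,0.3,0,0.6]

```text
time: 17.2
position: [0.545, -0.0294, 0.0153]
tool_rot: [-2.135, -2.304, 0.001]
ft_force: [0.4, -2.8, -1.3]
grip_width: 0.598
grip_force: 1.6
```

Request:
carry_out:
  steps:
    - [0,0,0,0,0.05,0,0.6]
    - [0,0,0,0,0.1,0,0.6]

```text
time: 17.4
position: [0.5451, -0.0283, 0.0154]
tool_rot: [-2.136, -2.304, 0.0]
ft_force: [-0.1, -2.9, -2.2]
grip_width: 0.601
grip_force: 1.4
```

Request:
carry_out:
  steps:
    - [0,0,0,0,0.07,0,0.6]
    - [0,0,0,-0.01,0.14,0,0.6]
    - [0,0,0,-0.015,0.2,0,0.6]

```text
time: 17.7
position: [0.5451, -0.026, 0.0155]
tool_rot: [-2.135, -2.304, -0.0]
ft_force: [-0.5, -2.8, -2.3]
grip_width: 0.6
grip_force: 1.4
```

Request:
carry_out:
  steps:
    - [0,0,0,0,0.07,0,0.6]
    - [0,0,0,-0.01,0.14,0,0.6]
    - [0,0,0,-0.015,0.2,0,0.6]

```text
time: 18.0
position: [0.5451, -0.0242, 0.0156]
tool_rot: [2.136, 2.304, 0.0]
ft_force: [0.2, -2.0, -2.2]
grip_width: 0.599
grip_force: 1.2
```

Request:
carry_out:
  steps:
    - [0,0,0,0,0.07,0,0.6]
    - [0,0,0,-0.01,0.14,0,0.6]
    - [0,0,0,-0.015,0.2,0,0.6]

```text
time: 18.3
position: [0.5449, -0.0222, 0.0156]
tool_rot: [2.136, 2.304, 0.0]
ft_force: [0.5, -1.9, -1.5]
grip_width: 0.6
grip_force: 1.2
```

Request:
carry_out:
  steps:
    - [0,0,0,0,0.07,0,0.6]
    - [0,0,0,-0.01,0.14,0,0.6]
    - [0,0,0,-0.015,0.2,0,0.6]

```text
time: 18.6
position: [0.5448, -0.0202, 0.0156]
tool_rot: [2.136, 2.304, 0.0]
ft_force: [0.7, -2.7, -1.9]
grip_width: 0.603
grip_force: 1.3
```

Request:
carry_out:
  steps:
    - [0,0,0,0,0.07,0,0.6]
    - [0,0,0,-0.01,0.14,0,0.6]
    - [0,0,0,-0.015,0.2,0,0.6]

```text
time: 18.9
position: [0.5446, -0.0183, 0.0156]
tool_rot: [2.136, 2.304, 0.0]
ft_force: [0.1, -3.5, -2.1]
grip_width: 0.599
grip_force: 1.3
```

Request:
carry_out:
  steps:
    - [0,0,0,0,0.07,0,0.6]
    - [0,0,0,-0.01,0.14,0,0.6]
    - [0,0,0,-0.015,0.2,0,0.6]

```text
time: 19.2
position: [0.5444, -0.0162, 0.0156]
tool_rot: [2.136, 2.304, 0.0]
ft_force: [-0.7, -3.0, -1.5]
grip_width: 0.601
grip_force: 1.3
```

Request:
carry_out:
  steps:
    - [0,0,0,0,0.07,0,0.6]
    - [0,0,0,-0.01,0.14,0,0.6]
    - [0,0,0,-0.015,0.2,0,0.6]

```text
time: 19.5
position: [0.5443, -0.0143, 0.0156]
tool_rot: [2.136, 2.304, -0.0]
ft_force: [-0.1, -2.9, -2.5]
grip_width: 0.601
grip_force: 2.0
```

Request:
carry_out:
  steps:
    - [0,0,0,0,0.07,0,0.6]
    - [0,0,0,-0.01,0.14,0,0.6]
    - [0,0,0,-0.015,0.2,0,0.6]

```text
time: 19.8
position: [0.5442, -0.0142, 0.0156]
tool_rot: [2.136, 2.302, -0.003]
ft_force: [0.6, -6.5, -1.1]
grip_width: 0.598
grip_force: 3.5
```

The TCP stalled at y = −0.0142 and the force jumped, so the pallet is touching the plate. I'll press a little more.

Request:
carry_out:
  steps:
    - [0,0,0,0,0.05,0,0.6]
    - [0,0,0,0,0.1,0,0.6]
    - [0,0,0,0,0.1,0,0.6]

```text
time: 20.1
position: [0.5441, -0.0141, 0.0156]
tool_rot: [2.136, 2.301, -0.004]
ft_force: [-0.4, -8.2, 0.0]
grip_width: 0.602
grip_force: 3.9
```

Request:
carry_out:
  steps:
    - [0,0,0,0,0,0,0.6]
    - [0,0,0,0.02,-0.3,0,0.6]
    - [0,0,0,0.04,-0.6,0,0.6]
    - [0,0,0,0.1,-1.5,0,0.6]
    - [0,0,0,0.2,-3,0,0.6]
    - [0,0,0,0.4,-5,3,0.6]
    - [0,0,0,0.6,-8,7,0.6]
    - [0,0,0,0.9,-12,11,0.6]
    - [0,0,0,1.2,-16,13,0.6]
    - [0,0,0,1.5,-20,14,0.6]
    - [0,0,0,1.5,-20,14,0.6]

```text
time: 21.2
position: [0.5591, -0.2216, 0.1574]
tool_rot: [2.145, 2.287, -0.002]
ft_force: [-0.2, -0.2, -0.7]
grip_width: 0.6
grip_force: 0.0
```

Run:
```python
from m import *
b=ctrl.get_image("top");a=ctrl.get_image("side")
cv2.imwrite('pics/d5.png',np.hstack([cv2.resize(a["pixels"][180:360,160:340],(400,400),interpolation=2),cv2.resize(b["pixels"][185:285,190:290],(400,400),interpolation=2)])[:,:,::-1])
for s_,ce,m in comps(b,white,300):
    if 230<s_[0]<320 and s_[1]>180:
        k=max(cv2.findContours(m,0,1)[0],key=cv2.contourArea);c=np.array([onz(b,*q,.026) for q in cv2.boxPoints(cv2.minAreaRect(k))])
        print(s_.tolist(),c[:,:2].round(4).tolist())
s=ctrl.get_state();print(s['time'],s['position'],s['ft_force'])
```

```text
[252, 196, 43, 72, 1513] [[0.6351, 0.0723], [0.642, -0.0259], [0.454, -0.0385], [0.4474, 0.0569]]
21.3 [ 0.55874477 -0.21348883  0.15554711] [0.30484575 0.58979888 0.31742181]
```

View pics/d5.png

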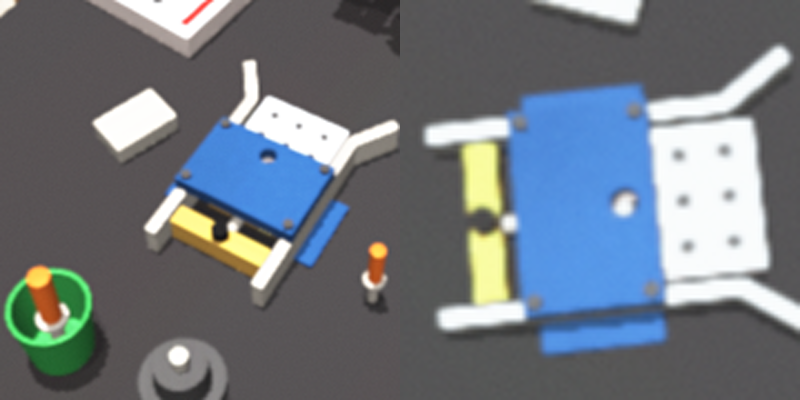

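d5 shows the pallet straight in the channel with its rear edge at about (762,195), the pin still in the cup and the arm clear. I'll check the depth with numbers.

Run:
```python
from m import *
b=ctrl.get_image("top");t=np.radians(4.3);G=np.array([[np.cos(t),np.sin(t)],[-np.sin(t),np.cos(t)]])
f=lambda x,y,z:(G@(onz(b,190+(x-400+.5)/4-.5,185+(y+.5)/4-.5,z)[:2]-[.5375,.082])).round(4)
print('rear corners',f(754,119,.026),f(769,268,.026),'holes',f(724,150,.026),f(735,241,.026),'brass front',f(499,143,.03),f(508,302,.03))
s=ctrl.get_state();print(s['time'],s['position'].round(3))
```

```text
rear corners [ 0.0488 -0.0874] [-0.0497 -0.0865] holes [ 0.0305 -0.0658] [-0.0298 -0.0666] brass front [0.0508 0.0792] [-0.0533  0.082 ]
21.35 [ 0.559 -0.211  0.155]
```

The rear edge is at −87 mm, so the front is about 38 mm before the stop's face. The pallet is straight and centred, and the stop hasn't moved.

```bash
python3 -c "
from bench import ctrl
print(ctrl.close_job())"
```

```text
the job is handed in; nothing more can be done
None
```

The job is handed in, verdict not shown: the pin stands steel end down in the cup, and the pallet lies straight in the channel, pressed against the stop's plate with about 5.5 N (estimated) and its front about 38 mm before the stop's face, with no visible movement of the stop.

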